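# Find the bar measure under the sliding cover of the garnish station

## Robot

A 7-joint arm with a two-finger parallel gripper is mounted at the origin on the work surface. World frame = base frame: x ahead of the robot, y to its left, z up, the work surface at z = 0. Lengths are in m, angles in rad, forces in N, time in s.
With the tool pointing down it reaches from about 0.425 to 0.875 m from the base axis. Payload 4.7 kg.
Tool frame: the origin (TCP) lies at the very end of the fingers, on their centre line; the grasp point (between the pads) lies 19 mm behind it (robot.tcp_to_grasp is the distance from the TCP to the grasp point, in m); x points along the fingers, y is the direction in which the jaws open and shut, and the axes are right-handed (so a half turn about x gives the same grasp; the last joint's range is limited). The gripper opens to 85 mm and grips with 20 to 120 N. Pads are 22 mm wide; open, the fingers measure 114 mm over their backs; the gripper's body (76 mm by 85 mm) begins 54 mm behind the grasp point. The pads swing forward as they close: fully open they stand 13 mm farther back than shut.
Start: joints at [1.184, 0.321, -0.07, 1.45, 0.023, 1.371, -0.057], TCP at [0.254, -0.599, 0.231] pointing down, gripper open.
Joint ranges: [-2.86, 2.86], [-0.3, 2.09], [-1.38, 1.24], [0.06, 2.45], [-1.56, 4.7], [0.09, 2.05], [-2.69, 2.69]. Speed limits (rad/s): [2.57, 2.57, 3.14, 3.14, 3.14, 3.14, 3.14].

## Interface

Orientations are given as a unit quaternion [x, y, z, w].
In Python, from plant import robot gives the robot as it stands. The module is installed in compiled form; this text tells all that it offers.
- The arm moves only by the shell command python3 -m inch 'ROWS'. ROWS is a JSON object of lists of equal length, an entry for each row: "linear": the shift along the tool's x, y, z in cm, a list of three; "rotation": the turn, a rotation vector about the tool's x, y, z in rad, a list of three; "jaw": the opening in per cent of the stroke, from 0 (shut) to 100 (fully open). A call has 1 to 20 rows; each row shifts and turns the commanded pose from where the row before left it, along the tool's axes as they then stand; what a row does not reach is not made up. A row lasts 1/8 s, in which the tool goes at most 62.5 mm and 10.7 degrees, less where a joint would pass 70% of its speed; a pose out of reach is approached as far as the arm can. A call with a gripper value outside its range is refused whole. The fingers move at their own pace and stop on an object; the grip force is fixed at half the most. Time passes only in rows, so rows that do not move let the fingers close. It gives the time, the measured TCP pose, the force and the opening at its end, in the units of the state.
- robot.get_state(): the state, without advancing time (a new reading comes with each control period).
- robot.snapshot(name): name is "side" or "top"; returns a dict with "color" (420x560x3 uint8, red, green, blue), "mtx" (3x3 intrinsics, pixels), "dist" ([k1, k2, p1, p2, k3] as OpenCV has them; the pictures are not rectified), "T" (4x4, takes a point from camera to world coordinates). Camera axes: x right, y up, looking along -z (the intrinsics and any distortion apply to the point x, -y, -z); pixel columns grow to the right and rows downward; lengths in m; the calibration is good to about 2 mm. A picture is of the moment at which its call begins. There is no depth.
- robot.job_done(): hands the job in, once; it reports no verdict.
Trained networks look in a picture, given as the dict that the camera call returned (one of the last four; its "shot" number tells which), for a name from the list of things; names that differ only in an ending like _2 or _b are one class to them, and where a whole thing is asked for, a point or a joint stands for the part that bears it (a point fixed in the world has none). Each returns a list of dicts, best first, with "confidence" (0 to 1); they miss things now and then, are a little off and sometimes report something else, mostly with a low value. They report only what shows in the picture. A call takes as long as a camera call.
- robot.outline_of(target, picture): "pixels" (420x560 bool, what is visible of it) and "position" ([column, row] in pixels, amid what is visible of it).
The state is a dict: "time_s": time; "joint_pos": joint angles; "qd": joint speeds; "joint_efforts": joint torques, N m; "tcp_pos": TCP position; "eef_rot": TCP orientation; "force": force on the tool from outside, world axes, zero at the start; "moment": the same for the moment, N m; "finger_gap": finger opening in m.
Only numpy, scipy, OpenCV 4.12 (cv2) and the standard library are available. Lean on these libraries where they do the work, as an engineer would, in place of code of your own. Each camera call takes 0.05 s, during which the arm holds its last target. There are 200 camera calls.

## Task

The double-ended bar measure is standing in one of the two middle pans of the garnish station, under the loose steel cover. Slide the cover along the station until that pan is open, leaving it lying between its guide lips (do not lift or tip it), then lift the measure out and stand it upright, large cup up, on the free end of the rubber bar mat that the tumbler stands on, without dropping it. Leave everything else where it stands.

Things in the scene. Friction and masses are not known exactly. Their poses are not given: they have to be found in the camera images.
- station: Fixed garnish station, black housing with steel pans, 193 (x) x 452 (y) mm, 500 with its end handles. Origin: centre of its underside; y along the row of four open-topped pans (centres at y -162, -54, 54, 162 mm), z up. Lips rise 9 mm above the pan rims along both long sides (inner faces at x -90.5 and 90.5 mm) and across both ends (inner faces at y -220 and 220 mm: end stops).
- pan_left (a point): Centre of the mouth, at rim height, of the middle pan on the station's +y side. All pans are 160 (station x) x 94 (y) mm inside; rim 115 mm and floor 18 mm above the table. The wall between two pans is 14 mm thick.
- pan_right (a point): Centre of the mouth, at rim height, of the middle pan on the station's -y side. All pans are 160 (station x) x 94 (y) mm inside; rim 115 mm and floor 18 mm above the table. The wall between two pans is 14 mm thick.
- cover: Loose steel cover plate, 176 (x) x 224 (y) x 4 mm, 0.5 kg, lying on the pan rims, hiding both middle pans. Origin: centre of its underside; axes as the station's. Slides along y either way, about 108 mm from the middle to an end stop. On its centre an arched handle: round 9 mm bar, 90 mm long along x, its top 36.5 mm above the origin, open underneath. A few newtons on the bar's side slide it.
- measure_mid (a point): Centre (half-way up, on the axis) of the double-ended steel measure, 86 mm tall, 0.11 kg: smaller cup below (38 mm across at the foot), 26 mm waist 6 to 2 mm below this point, larger cup above, 37 mm across widening to 43 mm at the rim. z up. It stands on the floor of one of the two middle pans, at least 30 mm clear of the pan's walls in the station's x and 10 mm in y.
- dredger_mid (a point): Centre (half-way up) of a straight-sided steel dredger with a domed lid, 61 mm across and 83 mm tall, standing in the other middle pan. To be left there.
- mat: Fixed black rubber bar mat, 240 (x) x 150 (y) x 6 mm, lying on the table. Origin: centre of its underside. The half towards its own -x (nearer the robot) is free; the tumbler stands on the +x half.
- tumbler: Glass tumbler, 82 mm across, 90 mm tall, standing on the mat. Origin: centre of its underside. To be left where it is.
- sauce_cups: Stack of two upturned steel sauce cups, 76 mm across, 75 mm tall, in the end pan at the station's +y end. Origin: centre of its underside.
- spice_pot: Clear pot with a white lid, 70 mm across, 78 mm tall, in the end pan at the station's -y end. Origin: centre of its underside.
- squeeze_bottle: White squeeze bottle, 52 mm across, 150 mm tall, standing on the table between the station and the mat's far end. Origin: centre of its underside.
- pepper_mill: Dark wooden pepper mill, 58 mm across, 160 mm tall, standing on the table to the left. Origin: centre of its underside.

How it is judged:
On the way, in this order (a step that is already met when the one before it is completed fails the run):
1. the cover has been slid along until the measure is wholly uncovered, the measure still standing in its pan ((y of measure_mid in the frame of cover above 0.133 m or y of measure_mid in the frame of cover below -0.133 m) and z of measure_mid in the frame of station below 0.075 m), for 0.1 s.
2. the measure has been lifted clear above the rim of the station (z of measure_mid in the frame of station above 0.162 m), for 0.1 s.
At the end, for the whole second after the job is handed in: The measure stands upright (within 0.1 rad), large cup up, wholly on the bar mat (centre within 102 mm of the mat's middle along it and 57 mm across), released; the cover lies flat on the pan rims between the guide lips, anywhere along the station; all else stands where it was (x of measure_mid in the frame of mat between -0.102 and 0.102 m and y of measure_mid in the frame of mat between -0.057 and 0.057 m and z of measure_mid in the frame of mat between 0.045 and 0.053 m and angle between measure_mid's own z axis and vertical below 0.1 rad and z of cover in the frame of station between 0.112 and 0.119 m and angle between cover's own z axis and vertical below 0.03 rad); the robot touches nothing.
It fails at once if the cover is lifted (over 15 mm) or tipped (over 0.12 rad) (z of cover in the frame of station above 0.13 m or angle between cover's own z axis and vertical above 0.12 rad).
It fails at once if the measure is let go more than 20 mm above the mat (horizontal distance between measure_mid and mat below 0.13 m and z of measure_mid in the frame of mat above 0.069 m and contact force between the fingers and measure below 0.05 N).
It fails at once if the dredger or another thing in the pans is taken out or shifted by more than 40 mm (distance of any of dredger_mid, sauce_cups, spice_pot from where it was at the start of the episode above 0.04 m).
It fails at once if the tumbler is shifted by more than 30 mm or tipped (distance of tumbler from where it was at the start of the episode above 0.03 m or angle between tumbler's own z axis and vertical above 0.3 rad).
It fails at once if the squeeze bottle or pepper mill is shifted by more than 30 mm or tipped (distance of any of squeeze_bottle, pepper_mill from where it was at the start of the episode above 0.03 m or angle between any of squeeze_bottle, pepper_mill's own z axis and vertical above 0.3 rad).
It also fails if it takes over 54 s, if anything falls off the work surface, if the arm or the gripper's body presses on something with over 40 N, if the wrist force passes 120 N, or if a joint passes its speed limit or range.

## Working session

There is one attempt and no reset: what is moved stays moved. The work goes in short steps, Python scripts to look and compute and a shell command to move; the robot and the scene stay as the last step left them, time stands still between calls to the robot, and variables do not carry over. Pictures are saved under pics/ and viewed, about 8 in all and at most 12, crops included, and the job is handed in when it is done.

```bash
mkdir -p pics; cat > h.py <<'E'
import numpy as np, cv2
from plant import robot
from scipy.spatial.transform import Rotation as R
def shot(n,fn=None):
    p=robot.snapshot(n)
    if fn: cv2.imwrite('pics/'+fn,cv2.cvtColor(p['color'],cv2.COLOR_RGB2BGR))
    return p
def ray(p,px):
    u=cv2.undistortPoints(np.array([[px]],float),np.array(p['mtx']),np.array(p['dist']))[0,0]
    T=np.array(p['T']); d=T[:3,:3]@np.array([u[0],-u[1],-1]); return T[:3,3],d
def atz(p,px,z):
    o,d=ray(p,px); return o+d*(z-o[2])/d[2]
def proj(p,X):
    T=np.array(p['T']); c=T[:3,:3].T@(np.array(X,float)-T[:3,3]); c=c*[1,-1,-1]
    return cv2.projectPoints(c[None,None],np.zeros(3),np.zeros(3),np.array(p['mtx']),np.array(p['dist']))[0].ravel()
E
python3 - <<'E'
from h import *
s=robot.get_state(); print(s['tcp_pos'],s['eef_rot'],s['finger_gap'],R.from_quat(s['eef_rot']).as_matrix().round(3))
for n in('top','side'):
    p=shot(n,n+'0.png'); print(n,np.array(p['T']).round(3).tolist())
    for t in ['station','cover','mat','tumbler','sauce_cups','spice_pot','squeeze_bottle','pepper_mill','measure_mid','dredger_mid']:
        for r in robot.outline_of(t,p)[:1]:
            ys,xs=np.nonzero(r['pixels']); print(t,r['confidence'],np.round(r['position']),xs.min(),xs.max(),ys.min(),ys.max(),atz(p,r['position'],0.1).round(3))
E
```

```text
[ 0.25333037 -0.59802051  0.23021582] [-0.69278888 -0.14142742  0.6931173  -0.14010799] 0.08516477387569026 [[-0.001  0.39  -0.921]
 [ 0.002 -0.921 -0.39 ]
 [-1.    -0.002  0.   ]]
top [[-0.029, 0.992, -0.123, 0.397], [-1.0, -0.03, -0.006, 0.043], [-0.01, 0.123, 0.992, 1.496], [0.0, 0.0, 0.0, 1.0]]
station 0.76 [264. 224.] 150 337 137 258 [0.536 0.109 0.1  ]
cover 0.62 [241. 197.] 192 292 153 240 [0.609 0.169 0.1  ]
mat 0.91 [422. 245.] 398 458 193 283 [ 0.471 -0.3    0.1  ]
tumbler 0.59 [441. 212.] 424 458 198 226 [ 0.554 -0.354  0.1  ]
sauce_cups 0.67 [191. 216.] 174 201 198 224 [0.563 0.302 0.1  ]
spice_pot 0.6 [304. 176.] 290 315 160 189 [0.662 0.002 0.1  ]
squeeze_bottle 0.69 [380. 173.] 371 394 164 186 [ 0.663 -0.2    0.1  ]
pepper_mill 0.57 [128. 240.] 110 145 229 252 [0.505 0.468 0.1  ]
side [[-0.928, 0.256, -0.271, 0.224], [-0.373, -0.626, 0.685, 0.928], [0.006, 0.737, 0.676, 0.977], [0.0, 0.0, 0.0, 1.0]]
station 0.84 [255. 284.] 204 299 181 333 [0.55  0.305 0.1  ]
cover 0.79 [256. 241.] 218 293 207 272 [0.609 0.168 0.1  ]
mat 0.92 [349. 177.] 309 384 158 195 [ 0.454 -0.202  0.1  ]
tumbler 0.61 [334. 154.] 324 346 139 172 [ 0.536 -0.307  0.1  ]
sauce_cups 0.8 [240. 289.] 228 251 280 298 [0.58  0.333 0.1  ]
spice_pot 0.78 [258. 199.] 249 273 193 210 [0.677 0.009 0.1  ]
squeeze_bottle 0.87 [292. 167.] 281 296 146 183 [ 0.641 -0.182  0.1  ]
pepper_mill 0.64 [241. 356.] 230 256 328 380 [0.496 0.497 0.1  ]
```

View pics/top0.png

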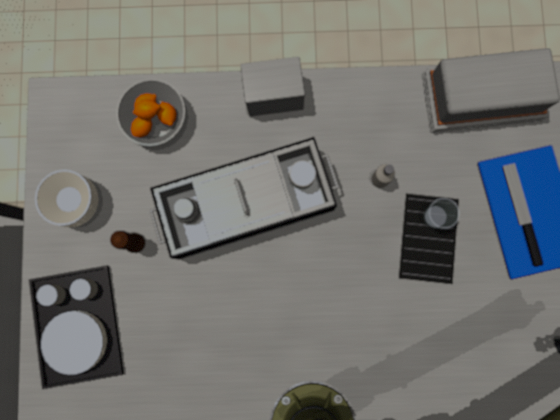

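View pics/side0.png

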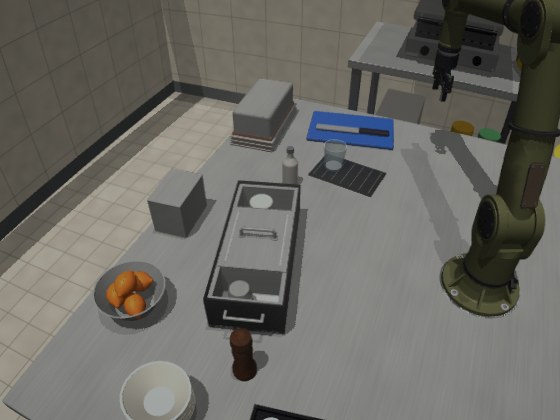

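The top view shows the station tilted about 15° with the cover centred over the middle pans and its handle at about (241,197). The mat is at (430,238) with the tumbler at its far end. The side view agrees. Next I'll fit the poses.

```bash
python3 - <<'E'
from h import *
def rect(p,t,z):
    m=robot.outline_of(t,p)[0]['pixels'].astype(np.uint8)
    c=max(cv2.findContours(m,0,cv2.CHAIN_APPROX_NONE)[0],key=cv2.contourArea)[:,0]
    w=np.array([atz(p,x+0.0,z)[:2] for x in c.astype(float)])*1000
    (cx,cy),(a,b),an=cv2.minAreaRect(w.astype(np.float32)); print(t,'c',round(cx,1),round(cy,1),'size',round(a),round(b),'ang',round(an,1))
for n in('top','side'):
    p=shot(n); print(n); rect(p,'cover',.119); rect(p,'mat',.006); rect(p,'station',.124)
    c=np.array([609,169.])/1000
p=shot('top')
i=p['color'][130:270,140:350]; cv2.imwrite('pics/c1.png',cv2.cvtColor(cv2.resize(i,None,fx=3.8,fy=3.8,interpolation=2),4))
p=shot('side')
i=p['color'][170:340,190:310]; cv2.imwrite('pics/c2.png',cv2.cvtColor(cv2.resize(i,None,fx=3.5,fy=3.5,interpolation=2),4))
E
```

```text
top
cover c 607.4 166.4 size 179 226 ang 15.6
mat c 496.0 -341.6 size 155 243 ang 81.8
station c 603.5 159.0 size 210 488 ang 15.1
side
cover c 603.7 170.0 size 178 232 ang 16.1
mat c 490.4 -336.9 size 160 242 ang 81.7
station c 593.5 200.9 size 201 525 ang 16.0
```

View pics/c1.png

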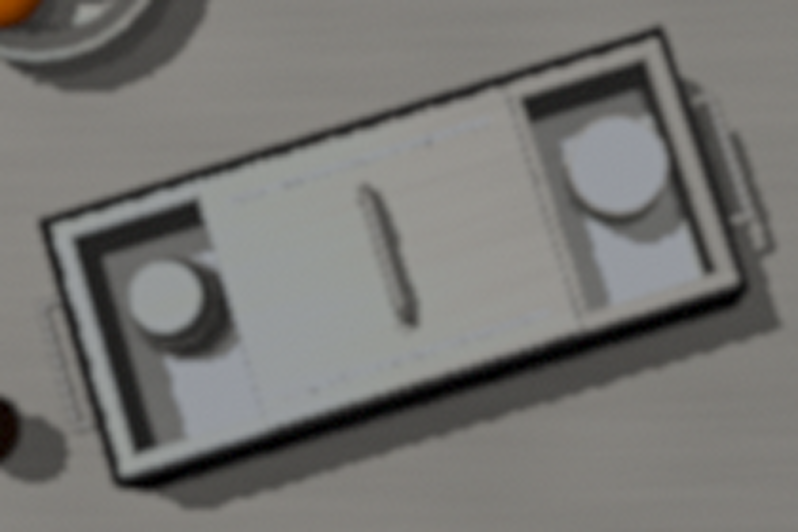

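The crop shows the lip corners at about (42,220), (660,30), (742,285) and (120,483), and the handle from (367,185) to (410,325).

```bash
python3 - <<'E'
from h import *
p=shot('top')
f=lambda c:np.array(c)/3.8+[140,130]-.4
C=np.array([atz(p,f(c),.124)[:2] for c in [(42,220),(660,30),(742,285),(120,483)]]); print(C.round(3),C.mean(0).round(4))
print([np.linalg.norm(C[i]-C[i-1]).round(3) for i in range(4)])
for a,b in((0,1),(3,2),):
    d=C[a]-C[b];print(np.degrees(np.arctan2(-d[0],d[1])))
H=[atz(p,f(c),.147)[:2] for c in [(367,185),(410,325)]];print(H,np.mean(H,0))
yaw=np.radians(15.9)
# move from current
s=robot.get_state(); M=R.from_quat(s['eef_rot']).as_matrix()
yv=M[:,1]; print('jaw axis deg',np.degrees(np.arctan2(yv[1],yv[0])))
E
```

```text
[[ 0.639  0.402]
 [ 0.759 -0.025]
 [ 0.58  -0.075]
 [ 0.458  0.349]] [0.6087 0.1628]
[np.float64(0.189), np.float64(0.444), np.float64(0.186), np.float64(0.441)]
15.657259131105878
16.036905393114694
[array([0.65202921, 0.17667808]), array([0.55621052, 0.14958961])] [0.60411986 0.16313384]
jaw axis deg -67.03594726109566
```

```bash
cat >> h.py <<'E'
def to(xyz,ang):
    "rotation vector (tool axes) first, then shift in the turned tool axes, cm; ang = world angle of jaw axis"
    s=robot.get_state(); M=R.from_quat(s['eef_rot']).as_matrix(); a=np.radians(ang)
    y=np.array([np.cos(a),np.sin(a),0]); x=np.array([0,0,-1.]); N=np.c_[x,y,np.cross(x,y)]
    print('t',round(s['time_s'],2),'tcp',np.round(s['tcp_pos'],4),'F',np.round(s['force'],1),'gap',round(s['finger_gap'],4))
    print('rot',R.from_matrix(M.T@N).as_rotvec().round(3),'shift cm',(N.T@(np.array(xyz)-s['tcp_pos'])*100).round(2))
E
python3 -c "
from h import *
to([.605,.164,.20],-74.1)"
```

```text
t 1.65 tcp [ 0.2536 -0.5985  0.2314] F [-1.2 -0.   0.6] gap 0.0852
rot [ 0.123 -0.    -0.   ] shift cm [  3.14 -63.71 -54.69]
```

```bash
python3 -m inch '{"linear":[[0,0,0],[0,-1.6,-1.4],[0,-3.2,-2.7],[0,-3.2,-2.7],[0,-3.2,-2.7],[0,-3.2,-2.7],[0,-3.2,-2.7],[0,-3.2,-2.7],[0,-3.2,-2.7],[0,-3.2,-2.7],[0,-3.2,-2.7],[0,-3.2,-2.7],[0,-3.2,-2.7],[0,-3.2,-2.7],[0,-3.2,-2.7],[0,-3.2,-2.7],[0,-3.2,-2.7],[0,-3.2,-2.7],[0,-3.2,-2.7],[0,-3.2,-2.7]],"rotation":[[0.123,0,0],[0,0,0],[0,0,0],[0,0,0],[0,0,0],[0,0,0],[0,0,0],[0,0,0],[0,0,0],[0,0,0],[0,0,0],[0,0,0],[0,0,0],[0,0,0],[0,0,0],[0,0,0],[0,0,0],[0,0,0],[0,0,0],[0,0,0]],"jaw":[42,42,42,42,42,42,42,42,42,42,42,42,42,42,42,42,42,42,42,42]}'; python3 -c "
from h import *
to([.605,.164,.20],-74.1)"
```

```text
time_s: 4.15
tcp_pos: [0.5714, 0.1104, 0.2315]
eef_rot: [0.7, 0.099, -0.7, 0.1]
force: [0.5, 0.3, 0.1]
finger_gap: 0.0355
t 4.15 tcp [0.5714 0.1104 0.2315] F [0.5 0.3 0.1] gap 0.0355
rot [ 0.004 -0.    -0.001] shift cm [ 3.15 -4.24 -4.7 ]
```

```bash
python3 -m inch '{"linear":[[0,-2.1,-2.35],[0,-2.1,-2.3],[2,0,0],[2,0,0],[2,0,0],[0,0,0]],"rotation":[[0,0,0],[0,0,0],[0,0,0],[0,0,0],[0,0,0],[0,0,0]],"jaw":[42,42,42,42,42,42]}'; python3 - <<'E'
from h import *
to([.605,.164,.128],-74.1)
a=shot('side')['color'][150:310,200:340]; b=shot('top')['color'][140:300,180:300]
g=lambda i:cv2.resize(i,None,fx=3,fy=3,interpolation=2)
cv2.imwrite('pics/s1.png',cv2.cvtColor(np.hstack([g(a),g(b)]),4))
E
```

```text
time_s: 4.9
tcp_pos: [0.6037, 0.1594, 0.1687]
eef_rot: [-0.699, -0.097, 0.702, -0.098]
force: [0.1, 0.6, 0.8]
finger_gap: 0.0354
t 4.9 tcp [0.6037 0.1594 0.1687] F [0.1 0.6 0.8] gap 0.0354
rot [-0.001  0.005 -0.001] shift cm [ 4.07 -0.41 -0.26]
```

View pics/s1.png

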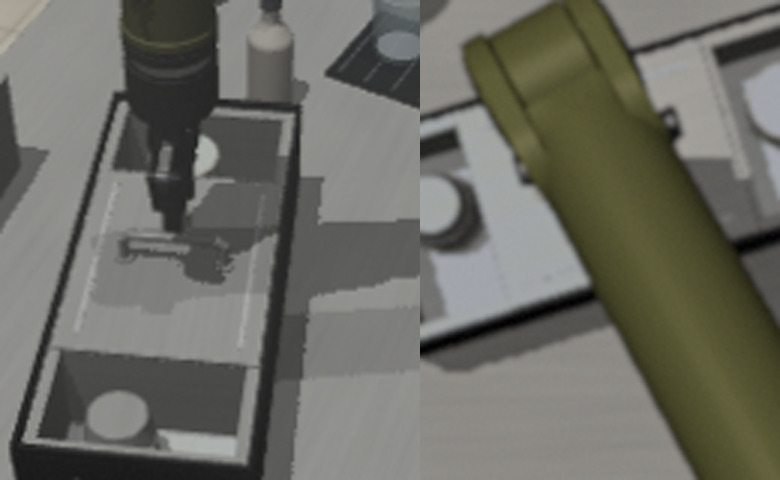

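The side view shows the fingers straddling the bar axis, just above the handle. Descending.

```bash
python3 -m inch '{"linear":[[0,-0.4,-0.2],[1,0,0],[1,0,0],[1,0,0],[0.9,0,0],[0,0,0]],"rotation":[[0,0,0],[0,0,0],[0,0,0],[0,0,0],[0,0,0],[0,0,0]],"jaw":[42,42,42,42,42,42]}'; python3 -c "
from h import *
to([.605,.164,.128],-74.1)"
```

```text
time_s: 5.75
tcp_pos: [0.6054, 0.1652, 0.1311]
eef_rot: [-0.7, -0.098, 0.701, -0.098]
force: [-0.2, -0.1, 0.8]
finger_gap: 0.0358
t 5.75 tcp [0.6054 0.1652 0.1311] F [-0.2 -0.1  0.8] gap 0.0358
rot [0.    0.002 0.   ] shift cm [0.31 0.1  0.07]
```

```bash
python3 -m inch '{"linear":[[0,0.8,0],[0,0.8,0],[0,0.8,0],[0,0.8,0],[0,0.8,0],[0,0.8,0],[0,0.8,0],[0,0.8,0],[0,0.8,0],[0,0.8,0],[0,0.8,0],[0,0.8,0],[0,0.8,0],[0,0.8,0],[0,0,0]],"rotation":[[0,0,0],[0,0,0],[0,0,0],[0,0,0],[0,0,0],[0,0,0],[0,0,0],[0,0,0],[0,0,0],[0,0,0],[0,0,0],[0,0,0],[0,0,0],[0,0,0],[0,0,0]],"jaw":[42,42,42,42,42,42,42,42,42,42,42,42,42,42,42]}'; python3 - <<'E'
from h import *
s=robot.get_state(); print(s['force'],s['tcp_pos'])
a=shot('side')['color'][150:340,190:310]; b=shot('top')['color'][130:290,140:350]
p=shot('side')
for t in('measure_mid','dredger_mid','cover'):
    for r in robot.outline_of(t,p)[:2]: print(t,r['confidence'],r['position'],r['pixels'].sum())
g=lambda i,k:cv2.resize(i,None,fx=k,fy=k,interpolation=2)
A=g(a,2.5);B=g(b,2);A=A[:min(len(A),len(B)*9)];B=cv2.copyMakeBorder(B,0,len(A)-len(B),0,0,0)
cv2.imwrite('pics/s2.png',cv2.cvtColor(np.hstack([A,B]),4))
E
```

```text
time_s: 7.62
tcp_pos: [0.6371, 0.0554, 0.1319]
eef_rot: [-0.7, -0.097, 0.701, -0.098]
force: [0.5, 0.6, 0.0]
finger_gap: 0.0359
[0.50421529 0.60089727 0.0455849 ] [0.63711788 0.05542413 0.13191299]
measure_mid 0.44 [253.2, 259.6] 193
cover 0.81 [261.7, 214.8] 2980
```

View pics/s2.png

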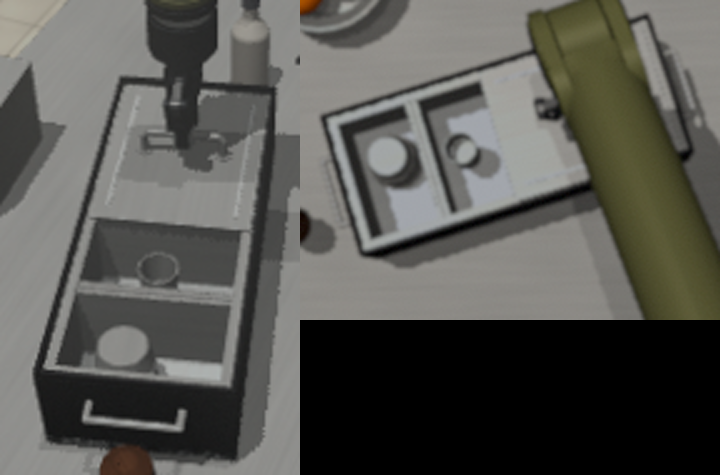

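The measure (open ring) is in pan_left, at side (253,260) and top about (222,205). Now to localise it and check how far the cover has slid.

```bash
python3 - <<'E'
from h import *
c0=np.array([.606,.164]); a=np.radians(15.9); S=np.array([[np.cos(a),np.sin(a)],[-np.sin(a),np.cos(a)]])
for n in('side','top'):
    p=shot(n)
    for t,z in(('measure_mid',.104),('cover',.119)):
        for r in robot.outline_of(t,p)[:2]:
            m=r['pixels'].astype(np.uint8);c=max(cv2.findContours(m,0,1)[0],key=cv2.contourArea)[:,0]
            w=np.array([atz(p,x,z)[:2] for x in c.astype(float)]);e=cv2.minAreaRect((w*1000).astype(np.float32))
            q=np.array(e[0])/1000
            st=(w-c0)@S.T
            print(n,t,round(r['confidence'],2),np.round(e[0],1),np.round(e[1]),'station',(S@(q-c0)).round(4),'ext',st.min(0).round(3),st.max(0).round(3),'px',c.min(0),c.max(0))
E
```

```text
side measure_mid 0.69 [591.3 231.5] [39. 49.] station [0.0043 0.069 ] ext [-0.018  0.044] [0.025 0.092] px [245 251] [260 265]
side cover 0.95 [632.5  71. ] [180. 234.] station [-0.     -0.0967] ext [-0.091 -0.214] [0.091 0.02 ] px [225 184] [297 242]
top measure_mid 0.66 [590.2 220.8] [47. 35.] station [0.0003 0.059 ] ext [-0.021  0.04 ] [0.024 0.08 ] px [213 197] [229 212]
top cover 0.55 [617.5 130.6] [179.  97.] station [ 0.0019 -0.0353] ext [-0.088 -0.085] [0.091 0.012] px [230 159] [282 229]
```

```bash
python3 - <<'E'
from h import *
p=shot('top');q=shot('side')
a=p['color'][180:230,195:255];b=q['color'][235:285,225:285]
cv2.imwrite('pics/m.png',cv2.cvtColor(np.hstack([cv2.resize(i,None,fx=6.5,fy=6.5,interpolation=2) for i in(a,b)]),4))
E
```

```text
(no output)
```

View pics/m.png

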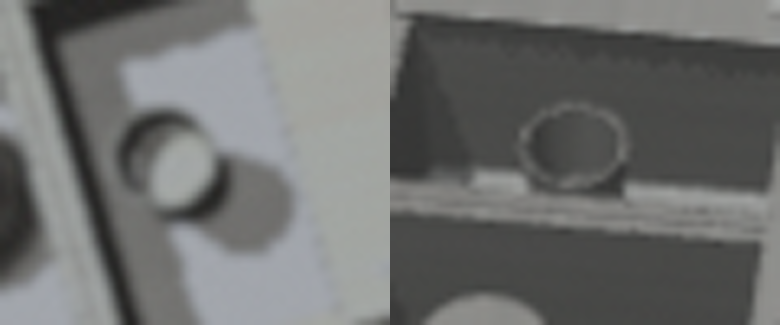

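The left panel shows the rim centred at crop (170,163). The right shows the ring centred at (573,145).

```bash
python3 - <<'E'
from h import *
c0=np.array([.606,.164]); a=np.radians(15.9); S=np.array([[np.cos(a),np.sin(a)],[-np.sin(a),np.cos(a)]])
p=shot('top');q=shot('side')
P=atz(p,[220.8,204.7],.104);Q=atz(q,[252.8,256.9],.104);print(P,Q,[S@(x[:2]-c0) for x in(P,Q)])
m=(P+Q)/2
# cover near edge (station +y): expected; pan partition check at rim z .115: top crop wall
to([m[0],m[1],.2],15.9)
to([m[0],m[1],.2],-164.1)
to([.637,.055,.2],-74.1)
E
```

```text
[0.59096649 0.22260194 0.104     ] [0.59201561 0.22772046 0.104     ] [array([0.00159619, 0.06047847]), array([0.00400745, 0.06511375])]
t 8.43 tcp [0.6368 0.0578 0.1323] F [ 0.8  0.5 -0.3] gap 0.0357
rot [-1.57  0.   -0.  ] shift cm [ -6.77   0.23 -17.34]
t 8.43 tcp [0.6368 0.0578 0.1323] F [ 0.8  0.5 -0.3] gap 0.0357
rot [ 1.571 -0.    -0.   ] shift cm [-6.77 -0.23 17.34]
t 8.43 tcp [0.6368 0.0578 0.1323] F [ 0.8  0.5 -0.3] gap 0.0357
rot [ 0. -0. -0.] shift cm [-6.77  0.27  0.06]
```

```bash
python3 -m inch '{"linear":[[-2,0,0],[-2.5,0,0],[-2.5,0,0],[0,0,0],[0,0,0],[0,0,0],[0,0,0],[0,0,0],[0,0,0],[0,0,0],[0,0,0],[0,0,0],[0,0,0],[0,0,-4],[0,0.2,-4],[0,0,-4],[0,0,-4],[0,0,-1.3],[0,0,0]],"rotation":[[0,0,0],[0,0,0],[0,0,0],[-0.157,0,0],[-0.157,0,0],[-0.157,0,0],[-0.157,0,0],[-0.157,0,0],[-0.157,0,0],[-0.157,0,0],[-0.157,0,0],[-0.157,0,0],[-0.157,0,0],[0,0,0],[0,0,0],[0,0,0],[0,0,0],[0,0,0],[0,0,0]],"jaw":[42,42,42,42,50,60,70,70,70,70,70,70,70,70,70,70,70,70,70]}'; python3 - <<'E'
from h import *
to([.5915,.2252,.066],15.9); print(np.round(robot.get_state()['joint_pos'],2))
a=shot('side')['color'][150:340,190:310]; b=shot('top')['color'][130:290,140:350]
g=lambda i,k:cv2.resize(i,None,fx=k,fy=k,interpolation=2)
A=g(a,2.5);B=g(b,2);B=cv2.copyMakeBorder(B,0,len(A)-len(B),0,0,0)
cv2.imwrite('pics/s3.png',cv2.cvtColor(np.hstack([A,B]),4))
E
```

```text
time_s: 10.8
tcp_pos: [0.5916, 0.2252, 0.2032]
eef_rot: [0.426, 0.564, -0.426, 0.565]
force: [-0.2, 0.0, -0.8]
finger_gap: 0.0599
t 10.8 tcp [0.5916 0.2252 0.2032] F [-0.2  0.  -0.8] gap 0.0599
rot [ 0.001  0.001 -0.001] shift cm [ 1.372e+01 -1.000e-02 -0.000e+00]
[ 0.33  0.46 -0.98  1.51  0.39  1.37 -0.4 ]
```

View pics/s3.png

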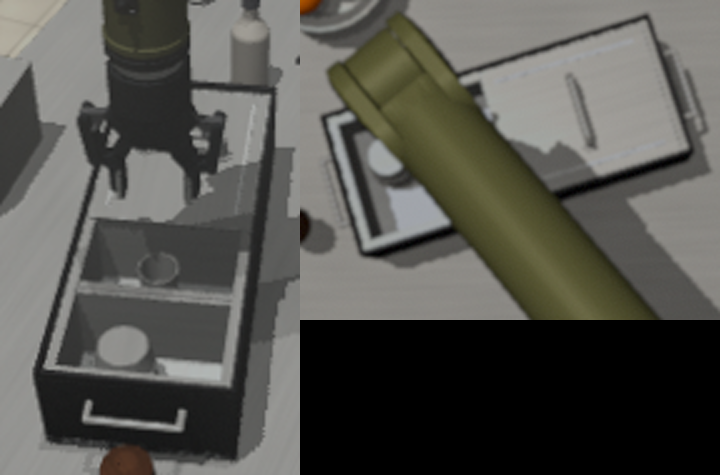

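```bash
python3 -m inch '{"linear":[[3,0,0],[3,0,0],[2,0,0],[1,0,0],[1,0,0],[1,0,0],[0,0,0]],"rotation":[[0,0,0],[0,0,0],[0,0,0],[0,0,0],[0,0,0],[0,0,0],[0,0,0]],"jaw":[70,70,70,70,70,70,70]}'; python3 - <<'E'
from h import *
to([.5915,.2252,.066],15.9)
p=shot('side');s=robot.get_state()
print(proj(p,s['tcp_pos']),proj(p,[.5915,.2252,.104]))
a=p['color'][200:300,200:300]
cv2.imwrite('pics/s4.png',cv2.cvtColor(cv2.resize(a,None,fx=5,fy=5,interpolation=2),4))
E
```

```text
time_s: 11.78
tcp_pos: [0.5911, 0.2245, 0.0917]
eef_rot: [0.426, 0.564, -0.426, 0.564]
force: [-0.7, 1.0, -0.6]
finger_gap: 0.06
t 11.78 tcp [0.5911 0.2245 0.0917] F [-0.7  1.  -0.6] gap 0.06
rot [-0.     0.     0.001] shift cm [ 2.57  0.06 -0.05]
[253.69675749 259.20307967] [253.38679159 256.28997539]
```

View pics/s4.png

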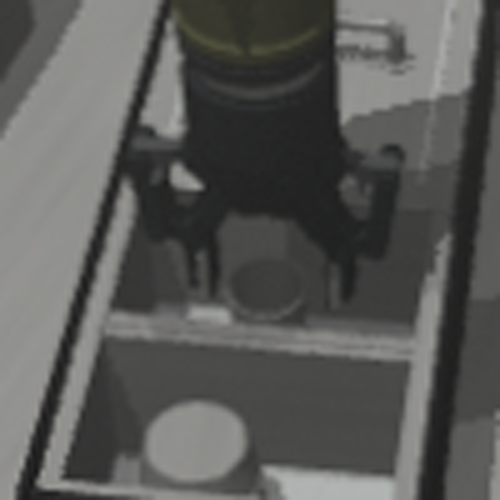

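The fingers straddle the ring, with the tips at crop x 205 and 345 and the ring centre at about 266, so a 2–3 mm shift is needed. Then descend and grip.

```bash
python3 -m inch '{"linear":[[0,0.25,0],[1,0,0],[1,0,0],[0.5,0,0],[0,0,0],[0,0,0],[0,0,0],[0,0,0],[0,0,0],[0,0,0],[0,0,0],[0,0,0],[0,0,0]],"rotation":[[0,0,0],[0,0,0],[0,0,0],[0,0,0],[0,0,0],[0,0,0],[0,0,0],[0,0,0],[0,0,0],[0,0,0],[0,0,0],[0,0,0],[0,0,0]],"jaw":[70,70,70,70,70,50,40,30,20,10,5,5,5]}'; python3 -c "
from h import *
to([.5915,.2252,.2],15.9)"
```

```text
time_s: 13.45
tcp_pos: [0.5942, 0.2256, 0.0678]
eef_rot: [0.426, 0.564, -0.426, 0.564]
force: [0.1, -0.0, 6.2]
finger_gap: 0.0402
t 13.45 tcp [0.5942 0.2256 0.0678] F [ 0.1 -0.   6.2] gap 0.0402
rot [-0.001 -0.    -0.001] shift cm [-13.22  -0.27  -0.03]
```

```bash
python3 -m inch '{"linear":[[-1,0,0],[-2,0,0],[-3,0,0],[-3,0,0],[-3,0,0],[-3,0,0],[-2,0,0],[0,0,0]],"rotation":[[0,0,0],[0,0,0],[0,0,0],[0,0,0],[0,0,0],[0,0,0],[0,0,0],[0,0,0]],"jaw":[5,5,5,5,5,5,5,5]}'; python3 - <<'E'
from h import *
p=shot('side')
for t in('measure_mid','cover'):
    for r in robot.outline_of(t,p)[:1]:
        ys,xs=np.nonzero(r['pixels']);print(t,r['confidence'],r['position'],xs.min(),xs.max(),ys.min(),ys.max())
s=robot.get_state();print('expect',proj(p,np.array(s['tcp_pos'])+[0,0,-.007]),proj(p,np.array(s['tcp_pos'])+[0,0,-.05]))
q=shot('top')
for c,z in zip((p,q),(.006,.006)):
    for r in robot.outline_of('mat',c)[:1]:
        m=r['pixels'].astype(np.uint8);k=max(cv2.findContours(m,0,1)[0],key=cv2.contourArea)[:,0]
        print(cv2.minAreaRect(np.array([atz(c,x,z)[:2]*1000 for x in k.astype(float)],np.float32)))
to([.438,-.331,.215],15.9)
to([.438,-.331,.215],-8.2)
E
```

```text
time_s: 14.45
tcp_pos: [0.5943, 0.226, 0.2391]
eef_rot: [0.427, 0.564, -0.425, 0.565]
force: [-0.5, 0.5, -1.7]
finger_gap: 0.0401
measure_mid 0.86 [250.1, 220.3] 241 258 202 239
cover 0.92 [272.7, 220.9] 225 297 187 243
expect [250.53485522 221.21190947] [251.35861453 233.8019963 ]
((490.6338195800781, -337.0389099121094), (153.93031311035156, 244.11331176757812), 83.62167358398438)
((495.13507080078125, -341.37176513671875), (150.2467041015625, 240.2277374267578), 82.29022216796875)
t 14.75 tcp [0.5933 0.225  0.2359] F [ 0.1  0.4 -2. ] gap 0.0403
rot [-0.     0.     0.002] shift cm [  2.09 -30.17  49.22]
t 14.75 tcp [0.5933 0.225  0.2359] F [ 0.1  0.4 -2. ] gap 0.0403
rot [0.42  0.001 0.002] shift cm [ 2.09 -7.44 57.24]
```

The measure is held and its outline matches the expected position. Carrying it to the mat.

```bash
python3 -m inch '{"linear":[[0,-1,1.6],[0,-2,3.3],[0,-2,3.3],[0,-2,3.3],[0,-2,3.3],[0,-2,3.3],[0,-2,3.3],[0,-2,3.3],[0,-2,3.3],[0,-2,3.3],[0,-2,3.3],[0,-2,3.3],[0,-2,3.3],[0,-2,3.3],[0,-2,3.3],[0,-1.2,1.5],[0,0,0]],"rotation":[[0,0,0],[0,0,0],[0,0,0],[0,0,0],[0,0,0],[0,0,0],[0,0,0],[0,0,0],[0,0,0],[0,0,0],[0,0,0],[0,0,0],[0,0,0],[0,0,0],[0,0,0],[0,0,0],[0,0,0]],"jaw":[5,5,5,5,5,5,5,5,5,5,5,5,5,5,5,5,5]}'; python3 -c "
from h import *
to([.436,-.331,.0558],15.9)"
```

```text
time_s: 16.88
tcp_pos: [0.4374, -0.3319, 0.2367]
eef_rot: [0.427, 0.564, -0.427, 0.563]
force: [-0.3, 0.3, -1.2]
finger_gap: 0.0401
t 16.88 tcp [ 0.4374 -0.3319  0.2367] F [-0.3  0.3 -1.2] gap 0.0401
rot [-0.003 -0.001  0.   ] shift cm [18.09 -0.11 -0.13]
```

```bash
python3 -m inch '{"linear":[[3,0,0],[3,0,0],[3,0,0],[3,0,0],[2,0,0],[2,0,0],[0.8,0,0],[0.4,0,0],[0,0,0]],"rotation":[[0,0,0],[0,0,0],[0,0,0],[0,0,0],[0,0,0],[0,0,0],[0,0,0],[0,0,0],[0,0,0]],"jaw":[5,5,5,5,5,5,5,5,5]}'; python3 - <<'E'
from h import *
to([.436,-.331,.0558],15.9)
p=shot('side')
cv2.imwrite('pics/s5.png',cv2.cvtColor(cv2.resize(p['color'][110:210,290:400],None,fx=5,fy=5,interpolation=2),4))
E
```

```text
time_s: 18.0
tcp_pos: [0.4385, -0.3316, 0.0657]
eef_rot: [0.426, 0.564, -0.426, 0.564]
force: [0.2, 0.0, -0.7]
finger_gap: 0.0403
t 18.0 tcp [ 0.4385 -0.3316  0.0657] F [ 0.2  0.  -0.7] gap 0.0403
rot [-0.001  0.001 -0.   ] shift cm [ 0.99 -0.22 -0.12]
```

View pics/s5.png

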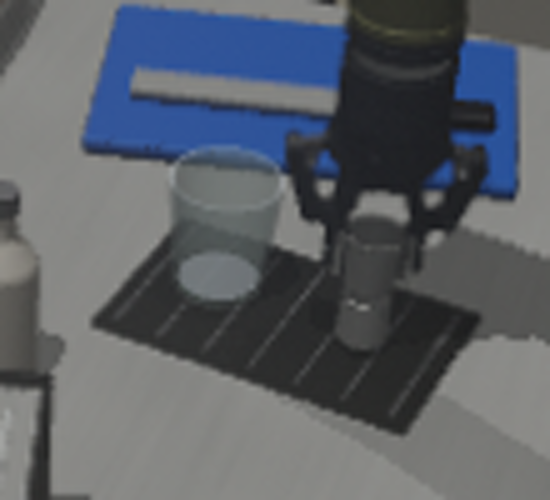

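The measure is upright just above the free half of the mat, with its base at about (362,340), and the tumbler is clear. Lowering until it touches.

```bash
python3 -m inch '{"linear":[[0.3,0,0],[0.3,0,0],[0.2,0,0],[0,0,0]],"rotation":[[0,0,0],[0,0,0],[0,0,0],[0,0,0]],"jaw":[5,5,5,5]}'; python3 -m inch '{"linear":[[0.1,0,0],[0,0,0]],"rotation":[[0,0,0],[0,0,0]],"jaw":[5,5]}'
```

```text
time_s: 18.55
tcp_pos: [0.438, -0.3313, 0.0571]
eef_rot: [0.426, 0.564, -0.426, 0.564]
force: [-0.2, -0.1, -1.3]
finger_gap: 0.0404
time_s: 18.8
tcp_pos: [0.4382, -0.3314, 0.0563]
eef_rot: [0.426, 0.564, -0.426, 0.564]
force: [0.6, -1.5, -1.6]
finger_gap: 0.0403
```

```bash
python3 -m inch '{"linear":[[0.1,0,0],[0,0,0]],"rotation":[[0,0,0],[0,0,0]],"jaw":[5,5]}';python3 -m inch '{"linear":[[0.1,0,0],[0,0,0]],"rotation":[[0,0,0],[0,0,0]],"jaw":[5,5]}'
```

```text
time_s: 19.05
tcp_pos: [0.4384, -0.3316, 0.0558]
eef_rot: [0.426, 0.564, -0.426, 0.564]
force: [0.4, 0.3, 1.7]
finger_gap: 0.0403
time_s: 19.3
tcp_pos: [0.4386, -0.3319, 0.0558]
eef_rot: [0.426, 0.564, -0.427, 0.565]
force: [-2.9, 1.5, 10.1]
finger_gap: 0.0404
```

In contact, Fz is 10 N. I'll back off 0.5 mm, open, and retreat straight up.

```bash
python3 -m inch '{"linear":[[-0.05,0,0],[0,0,0],[0,0,0],[0,0,0],[0,0,0],[0,0,0],[-1,0,0],[-2,0,0],[-3,0,0],[-4,0,0],[-4,0,0],[-4,0,0],[0,0,0]],"rotation":[[0,0,0],[0,0,0],[0,0,0],[0,0,0],[0,0,0],[0,0,0],[0,0,0],[0,0,0],[0,0,0],[0,0,0],[0,0,0],[0,0,0],[0,0,0]],"jaw":[50,58,66,72,72,72,72,72,72,72,72,72,72]}'; python3 - <<'E'
from h import *
to([.436,-.331,.0558],15.9)
p=shot('side')
for t in ('measure_mid','cover','tumbler','dredger_mid','sauce_cups','spice_pot','squeeze_bottle','pepper_mill'):
    for r in robot.outline_of(t,p)[:1]:
        ys,xs=np.nonzero(r['pixels']);print(t,round(r['confidence'],2),np.round(r['position']),xs.min(),xs.max(),ys.min(),ys.max())
print('expect mid',proj(p,[.4386,-.3319,.049]))
cv2.imwrite('pics/s6.png',cv2.cvtColor(p['color'],4))
E
```

```text
time_s: 20.92
tcp_pos: [0.4404, -0.3323, 0.2401]
eef_rot: [0.426, 0.561, -0.427, 0.567]
force: [0.0, -0.1, -0.7]
finger_gap: 0.0616
t 20.93 tcp [ 0.4404 -0.3323  0.2401] F [ 0.  -0.1 -0.7] gap 0.0616
rot [-0.     0.008 -0.004] shift cm [18.43 -0.39 -0.25]
measure_mid 0.81 [362. 165.] 357 370 154 182
cover 0.58 [260. 215.] 225 297 184 242
tumbler 0.59 [334. 154.] 325 346 139 170
sauce_cups 0.74 [239. 289.] 227 252 280 299
spice_pot 0.52 [237. 288.] 227 251 280 298
squeeze_bottle 0.75 [287. 167.] 282 297 146 183
pepper_mill 0.97 [242. 356.] 231 255 328 379
expect mid [362.35045698 168.11708078]
```

View pics/s6.png

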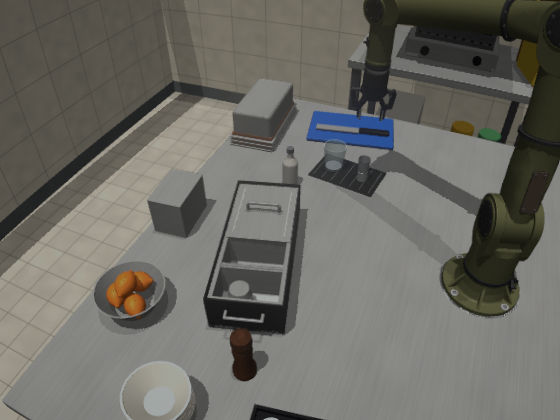

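The measure stands upright on the free end of the mat at (363,168). The cover lies flat, everything else is in place, and the gripper is clear. Handing in.

```bash
python3 -c "
from plant import robot
print(robot.job_done())"
```

```text
the job is handed in; nothing more can be done
None
```

The measure now stands upright, large cup up, on the free end of the bar mat, and I handed the job in at about 21 s of the 54 s allowed. No verdict came back.

**What I did:** I slid the cover about 97–100 mm towards the station's -y end by pushing the side of its handle. That opened the +y middle pan, where the measure was. I gripped the measure by its large cup (40 mm gap), lifted it, carried it over and lowered it until it touched the mat. I then let go and moved the gripper straight up, clear of everything.

**Last checks (side picture):**
- **Measure:** its outline was within about 3 pixels of where I expected it, roughly 57 mm from the mat's middle along it and near the centre line.
- **Cover:** it lies flat between the lips.
- **Tumbler, bottle, mill and sauce cups:** they showed within a few pixels of where they started.

**Not fully confirmed:**
- **Spice pot:** it is now hidden under the cover. The detector's last "spice_pot" hit was really the sauce cups, so I could not see it again.
- **Dredger:** it is also under the cover and never appeared in any picture. Nothing suggested that either one moved.
- **Measure position before the grasp:** the two cameras disagreed by about 5 mm, so I used their average and made a 2.5 mm correction after looking again.

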